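# Press a label onto a carton with the pedal press

## Robot

A 7-joint arm with a two-finger parallel gripper is mounted at the origin on the work surface. World frame = base frame: x ahead of the robot, y to its left, z up, the work surface at z = 0. Lengths are in m, angles in degrees, forces in N, time in s.
With the tool pointing down it reaches from about 0.425 to 0.925 m from the base axis. Payload 6.8 kg.
Tool frame: the origin (TCP) lies between the finger pads; the fingertips stand 8 mm ahead of it and the grasp point (between the pads) lies 11 mm behind it; x points along the fingers, z is the direction in which the jaws open and shut, and the axes are right-handed (so a half turn about x gives the same grasp; the last joint's range is limited). The gripper opens to 88 mm and grips with 3 to 60 N. Pads are 20 mm wide; open, the fingers measure 115 mm over their backs; the gripper's body (75 mm by 178 mm) begins 61 mm behind the grasp point.
Start: joints at [70.067, 27.33, 1.283, 89.118, -0.659, 63.558, -4.761], TCP at [0.16, -0.656, 0.231] pointing down, gripper open.
Joint ranges: [-169.35, 169.35], [-19.33, 120.38], [-80.79, 83.38], [13.8, 139.57], [-78.32, 258.32], [9.67, 109.79], [-169.56, 169.56]. Speed limits (degrees/s): [136.94, 136.94, 180, 180, 180, 180, 180].

## Interface

Orientations are given as [roll, pitch, yaw] about the fixed x, y, z axes, in that order (R = Rz(yaw) Ry(pitch) Rx(roll)).
In Python, from cell import ctrl gives the robot as it stands.
- The arm moves only by the tool jog_arm, never from a script. Its argument "increments" is a list of rows, each a list of 3 entries, a list of its own where there are three numbers: the finger opening in mm, from 0 to 87.8, then the shift along the tool's x, y, z in mm, then the turn about the tool's x in rad. In form: [[gripper, [tx, ty, tz], turn], ...]. A call has 1 to 8 rows; each row shifts and turns the commanded pose from where the row before left it, along the tool's axes as they then stand; what a row does not reach is not made up. A row lasts 1/10 s, in which the tool goes at most 50 mm and 8.59 degrees, less where a joint would pass 70% of its speed; a pose out of reach is approached as far as the arm can. A call is refused whole if a number of a shift passes 50 or a number of a turn 0.15, either way. A call with a gripper value outside its range is refused whole. The fingers move at their own pace and stop on an object; "grip_force" is the grip in N (left out, the last holds). Time passes only in rows, so rows that do not move let the fingers close. It gives the time, the measured TCP pose, the force and the opening at its end, in the units of the state.
- ctrl.state(): the state, without advancing time (a new reading comes with each control period).
- ctrl.grab_frame(name): name is "side" or "top" or "wrist"; returns a dict with "image" (384x512x3 uint8, red, green, blue), "vfov" (degrees; the focal length in pixels is half the picture's height over the tangent of half this angle, whatever the lens; pixels are square), "cx", "cy" (the principal point, pixels), "rvec" (rotation vector, rad) and "tvec" (3), from world to camera coordinates, as OpenCV has them; the wrist camera has in their place "tool_from_camera" (4x4, takes a point from camera to tool coordinates, whose origin is the TCP and whose axes are the tool frame's). Camera axes: x right, y down, z forward; pixel columns grow to the right and rows downward; lengths in m; the calibration is good to about 2 mm. A picture is of the moment at which its call begins: read the wrist's pose just before it. There is no depth.
- ctrl.hand_in(): hands the job in, once; it reports no verdict.
Trained networks look in the newest picture that a camera, given by its name, has taken for a name from the list of things; names that differ only in an ending like _2 or _b are one class to them, and where a whole thing is asked for, a point or a joint stands for the part that bears it (a point fixed in the world has none). Each returns a list of dicts, best first, with "score" (0 to 1); they miss things now and then, are a little off and sometimes report something else, mostly with a low value. They report only what shows in the picture. A call takes as long as a camera call. They do not tell look-alikes from the thing itself.
- ctrl.outline_of(camera, label): "pixels" (384x512 bool, what is visible of it) and "rect" ([left, top, width, height] in pixels, round what is visible of it).
The state is a dict: "time_s": time; "q": joint angles; "joint_velocities": joint speeds; "effort": joint torques, N m; "position": TCP position; "tcp_rot": TCP orientation; "force": force on the tool from outside, world axes, zero at the start; "wrist_torque": the same for the moment, N m; "finger_gap": finger opening in m.
Only numpy, scipy, OpenCV 4.12 (cv2) and the standard library are available. Lean on these libraries where they do the work, as an engineer would, in place of code of your own. Each camera call takes 0.05 s, during which the arm holds its last target. There are 200 camera calls.

## Task

Lay the cardboard carton, label up, across the top of the label press's round rubber drum, its long side square to the drum's axis and its middle on the crown, so that it balances there level by itself when let go. Then push the pedal down to its stop with the gripper, which swings the press arm's pad onto the label, hold it down for about a second, and let it come all the way up again, leaving the carton still balanced level on the drum. Work the press arm only through the pedal, and leave the rolls beside the work where they are.

Things in the scene. Friction and masses are not known exactly. Their poses are not given: they have to be found in the camera images.
- carton: flat brown cardboard carton, 160 x 56 x 32 mm (x, y, z), about 0.2 kg, with a blank white label on the middle of its top; it starts flat on the bench, label up. Origin: centre of its underside; x along its length, z up through the label. Its weight is central
- drum_top (a point): middle of the crown (topmost line) of the label press's fixed black rubber drum, 145 mm above the bench. The drum lies level and does not turn: 140 mm in diameter, 50 mm long, its axis along this frame's y; x is level and points from the drum to the press's post, z up. Its side plates reach 34 mm either side of the middle and 110 mm above the bench
- swing_arm: the press's cranked aluminium arm, 140 mm long, 28 mm wide, hinged on top of the post; almost upright (up to 330 mm above the bench) while the pedal is up, it swings down over the drum until level, its underside 49 mm above the crown, when the pedal is pressed. Origin on its hinge, 140 mm beyond (+x) the drum's middle, 170 mm above the bench
- pad: round rubber pad, 44 mm across, sprung, on the end of the swing arm; near the end of the pedal's travel it comes down on the label over the middle of the drum. While the arm is up, the pad's face is about 105 mm beyond the drum's middle and 310 mm above the bench. Origin: on the arm's bar, 37 mm from the pad's face
- pedal (a joint): angle of the pedal tread in rad: 0 fully up (sprung), 0.40 at its lower stop, where the tread is level. It drives the swing arm. About 8 N at the press point start it, about 16 N hold it at the stop
- pedal_press (a point): where to push the pedal: on the tread's upper face, mid-width, 150 mm from the hinge and 25 mm from the free edge; 92 mm above the bench when up, 34 mm at the stop. The tread is a grey plate with black ribs, 90 x 170 mm. The frame's x (level while the pedal is up, then tipping with the tread) points from the free edge to the hinge, y along the hinge
- film_roll: bystander: upright white film roll with an ochre end, 68 mm across, 150 mm high. Origin at the centre of its foot
- film_roll_short: bystander: upright short white film roll with an ochre end, 72 mm across, 100 mm high. Origin at the centre of its foot
- tape_roll: bystander: mauve roll of tape lying flat, 110 mm across, 48 mm high. Origin at the centre of its underside
- pedal_base: the pedal's dark base plate, 230 x 110 x 10 mm, fixed to the bench, with the tread on it. Origin: centre of its underside; x points from the free edge's side to the hinge's side. Hinge line along y, 75 mm from the origin towards +x and 28 mm high
- press: the grey label press as a whole, fixed to the bench. Origin on the bench straight below the crown's middle, axes as drum_top. Base plate 150 mm wide, from 100 mm before (-x) to 180 mm beyond (+x) the origin; the post, 61 mm wide and 187 mm high, stands 125 to 171 mm beyond it
There are look-alikes about, which are no part of the job. What is meant by the carton is not blue or turquoise, and is the smaller of those in its own colour.

How it is judged:
By the outcome, as a careful person would: the job done as asked, in the order asked, and still so for the second after the job is handed in, with the robot touching nothing.
It also fails if it takes over 72 s, if anything falls off the work surface, if the arm or the gripper's body presses on something with over 40 N, if the wrist force passes 120 N, or if a joint passes its speed limit or range.

## Working session

There is one attempt and no reset: what is moved stays moved. The work goes in short steps, Python scripts to look and compute and a tool call to move; the robot and the scene stay as the last step left them, time stands still between calls to the robot, and variables do not carry over. Pictures are saved under pics/ and viewed, about 8 in all and at most 12, crops included, and the job is handed in when it is done.

Besides the shell and the picture viewer there is one more tool, called after "Emit:" as name(argument=value, ...) on one line, values as JSON. jog_arm: Moves the arm, as the interface text tells. Its arguments: {"type":"object","properties":{"increments":{"type":"array","items":{"type":"array"}},"grip_force":{"type":"number"}},"required":["increments"]}

```bash
ls; mkdir -p pics; cat > h.py <<'E'
import numpy as np, cv2
from cell import ctrl
from scipy.spatial.transform import Rotation as R
def cam(f,st=None):
    h=f["image"].shape[0]; fl=h/2/np.tan(np.radians(f["vfov"])/2)
    K=np.array([[fl,0,f["cx"]],[0,fl,f["cy"]],[0,0,1]])
    if "rvec" in f:
        Rm=cv2.Rodrigues(np.array(f["rvec"],float))[0]; t=np.array(f["tvec"],float).ravel()
    else:
        T=np.eye(4); T[:3,:3]=R.from_euler('xyz',st["tcp_rot"],degrees=True).as_matrix(); T[:3,3]=st["position"]
        M=np.linalg.inv(T@np.array(f["tool_from_camera"])); Rm=M[:3,:3]; t=M[:3,3]
    return K,Rm,t
def at_z(c,uv,z):
    K,Rm,t=c; d=Rm.T@np.linalg.inv(K)@np.array([uv[0],uv[1],1.]); o=-Rm.T@t
    return o+d*(z-o[2])/d[2]
def proj(c,P):
    K,Rm,t=c; p=(Rm@np.atleast_2d(P).T).T+t; p=(K@p.T).T; return p[:,:2]/p[:,2:]
def grab(n,save=None):
    st=ctrl.state(); f=ctrl.grab_frame(n)
    if save: cv2.imwrite("pics/"+save,f["image"][:,:,::-1])
    return f["image"],cam(f,st),st
E
python3 - <<'E'
from h import *
s=ctrl.state(); print(s)
ims=[]
for n in("top","side"):
    im,c,_=grab(n); ims.append(im); print(n,-c[1].T@c[2],c[0][0,0], np.round(c[1],3).tolist())
    np.savez(n,K=c[0],R=c[1],t=c[2],im=im)
    for l in("carton","drum_top","swing_arm","pedal","pedal_base","press","film_roll","film_roll_short","tape_roll"):
        try:
            print(l,[(round(o["score"],2),o["rect"],np.round(at_z(c,(o["rect"][0]+o["rect"][2]/2,o["rect"][1]+o["rect"][3]/2),.03),3).tolist()) for o in ctrl.outline_of(n,l)])
        except Exception as e: print(l,e)
cv2.imwrite("pics/top.png",cv2.resize(ims[0],(800,600))[:,:,::-1])
cv2.imwrite("pics/side.png",cv2.resize(ims[1],(800,600))[:,:,::-1])
E
```

```text
pics
{'time_s': 0.0, 'q': array([70.06762416, 27.3759509 ,  1.27718721, 89.17523608, -0.65824488,
       63.55686988, -4.76264679]), 'joint_velocities': array([ 0.05921527, -0.01325061,  0.13040653,  0.03477688, -0.03442031,
        0.05620258,  0.03872723]), 'effort': array([-5.94036937e-04, -5.82859039e+01,  1.53467294e+00, -2.72615790e+01,
       -5.41722751e-02,  1.68938795e-02,  1.35431992e-04]), 'position': array([ 0.16019007, -0.65513912,  0.2297016 ]), 'tcp_rot': array([-176.1537521 ,   89.8992463 ,  107.58761692]), 'force': array([-0.06595209, -0.17889232, -0.94748714]), 'wrist_torque': array([-0.00668597, -0.03725524,  0.02812064]), 'finger_gap': 0.08803393649346644}
top [ 0.39748784 -0.01053097  1.7100646 ] 365.0405640686321 [[-0.026, -1.0, -0.006], [-0.994, 0.027, -0.109], [0.109, 0.003, -0.994]]
carton [(0.97, [288.7, 132.2, 45.2, 24.1], [0.785, -0.238, 0.03]), (0.88, [198.8, 130.5, 46.9, 24.8], [0.803, 0.18, 0.03]), (0.71, [317.0, 227.8, 22.5, 30.8], [0.324, -0.296, 0.03]), (0.59, [314.0, 179.9, 17.3, 33.3], [0.537, -0.28, 0.03])]
drum_top [(0.61, [253.7, 159.6, 31.0, 6
[... 982 characters left out ...]
], [0.531, -0.282, 0.03]), (0.83, [227.8, 132.5, 54.1, 31.5], [0.794, -0.237, 0.03]), (0.7, [138.6, 181.9, 60.7, 58.7], [0.791, 0.191, 0.03]), (0.59, [334.1, 195.0, 50.8, 28.5], [0.326, -0.277, 0.03])]
drum_top []
swing_arm [(0.86, [233.9, 131.4, 18.4, 41.9], [0.811, -0.189, 0.03])]
pedal []
pedal_base [(0.72, [171.0, 264.2, 51.6, 36.3], [0.516, 0.302, 0.03]), (0.67, [158.0, 251.8, 78.0, 68.6], [0.506, 0.31, 0.03])]
press [(0.64, [222.4, 134.3, 84.7, 121.7], [0.604, -0.093, 0.03])]
film_roll [(0.57, [112.8, 280.1, 32.6, 48.3], [0.604, 0.489, 0.03])]
film_roll_short [(0.65, [318.8, 115.8, 23.3, 35.9], [0.634, -0.51, 0.03])]
tape_roll [(0.68, [357.4, 149.5, 34.4, 32.4], [0.406, -0.486, 0.03])]
```

View pics/top.png

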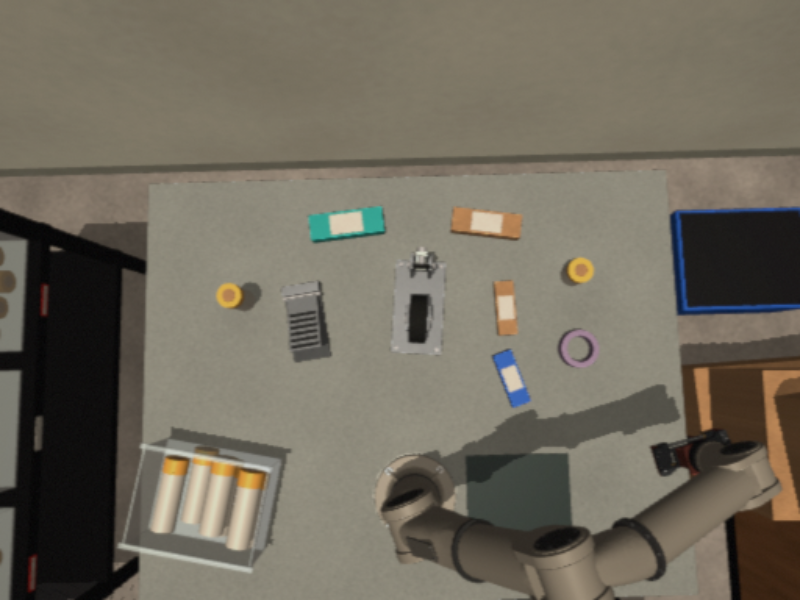

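View pics/side.png

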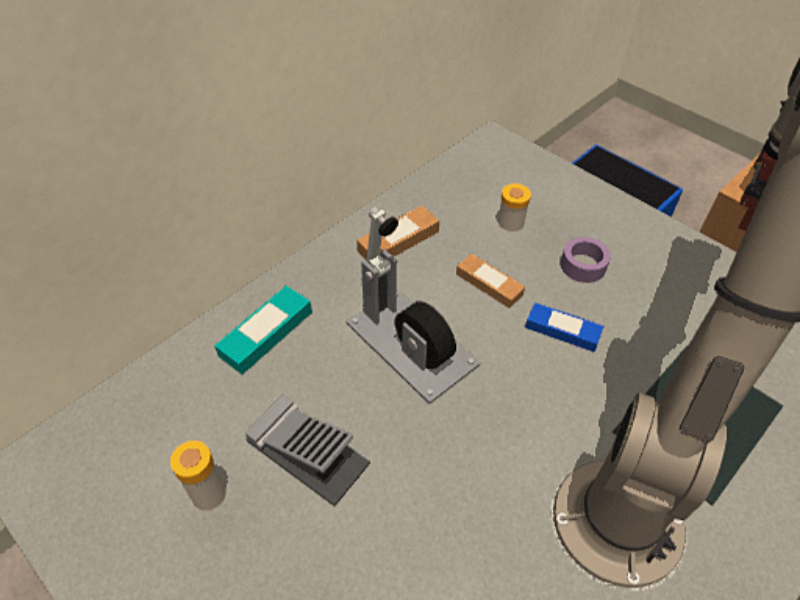

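```bash
python3 - <<'E'
from h import *
s=ctrl.state(); M=R.from_euler('xyz',s["tcp_rot"],degrees=True).as_matrix(); print(M.round(3), s["position"])
f=ctrl.grab_frame("wrist"); print(np.round(f["tool_from_camera"],3),f["vfov"])
ctrl.grab_frame("top")
d=np.load("top.npz"); c=(d["K"],d["R"],d["t"])
from scipy.optimize import minimize
o=[o for o in ctrl.outline_of("top","carton") if abs(o["rect"][0]-314)<8 and abs(o["rect"][1]-180)<8][0]
ct,_=cv2.findContours(o["pixels"].astype(np.uint8),0,1)
w=np.array([at_z(c,p,.025)[:2] for p in max(ct,key=len)[:,0]],np.float32); print("carton",cv2.minAreaRect(w))
for l in("press","pedal_base","pedal"):
    o=ctrl.outline_of("top",l)[0]; ct,_=cv2.findContours(o["pixels"].astype(np.uint8),0,1)
    w=np.array([at_z(c,p,.01)[:2] for p in max(ct,key=len)[:,0]],np.float32); print(l,o["rect"],cv2.minAreaRect(w))
im=d["im"][120:260,165:345]; cv2.imwrite("pics/crop.png",cv2.resize(im,(770,600),interpolation=2)[:,:,::-1])
E
```

```text
[[ 0.     0.971  0.238]
 [-0.     0.238 -0.971]
 [-1.     0.     0.   ]] [ 0.1603127  -0.65569356  0.23066854]
[[ 0.001 -0.293  0.956 -0.155]
 [-0.    -0.956 -0.293  0.08 ]
 [ 1.     0.    -0.001  0.001]
 [ 0.     0.     0.     1.   ]] 68.90438036970046
carton ((0.5361769795417786, -0.2799574136734009), (0.0693221390247345, 0.16761796176433563), 87.61876678466797)
press [248.7, 159.6, 35.8, 67.4] ((0.5692604184150696, -0.0248422771692276), (0.15078894793987274, 0.3206276297569275), 85.62954711914062)
pedal_base [180.7, 180.4, 30.8, 49.8] ((0.5138388872146606, 0.31385868787765503), (0.228640615940094, 0.11558674275875092), 7.565492153167725)
pedal [186.8, 190.4, 18.4, 35.5] ((0.5057743787765503, 0.3201662302017212), (0.15915589034557343, 0.09387411177158356), 2.5916173458099365)
```

View pics/crop.png

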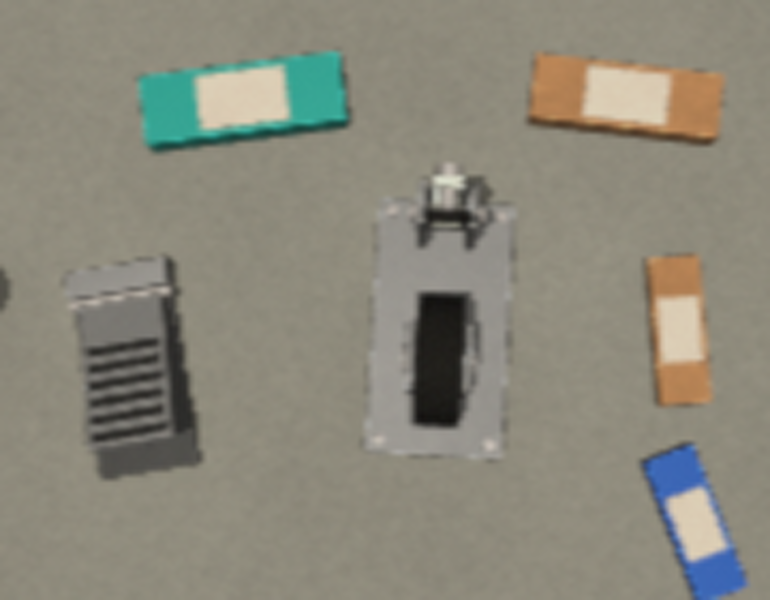

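Emit:
jog_arm(increments=[[87.8,[0,20,-12],0],[87.8,[0,40,-24],0],[87.8,[0,42,-26],0],[87.8,[0,42,-26],0],[87.8,[0,42,-26],0],[87.8,[0,42,-26],0],[87.8,[0,42,-26],0],[87.8,[0,42,-26],0]])

```text
time_s: 2.1
position: [0.419, -0.3936, 0.231]
tcp_rot: [30.1, 90.0, -46.2]
force: [0.7, -1.3, -0.2]
finger_gap: 0.0878
```

Emit:
jog_arm(increments=[[87.8,[0,42,-26],0],[87.8,[0,42,-26],0],[87.8,[0,40,-20],0],[87.8,[0,19,-10],0],[87.8,[0,0,0],0.06],[87.8,[0,0,0],0.06],[87.8,[0,0,0],0.05],[87.8,[0,0,0],0]])

```text
time_s: 2.9
position: [0.5373, -0.2815, 0.2307]
tcp_rot: [-8.7, 90.0, -94.7]
force: [-0.4, -0.1, -0.4]
finger_gap: 0.088
```

```bash
cat > meas.py <<'E'
from h import *
def rect(label,z,cam_="wrist",save=None,near=None):
    im,c,st=grab(cam_,save); out=[]
    for o in ctrl.outline_of(cam_,label):
        ct,_=cv2.findContours(o["pixels"].astype(np.uint8),0,1)
        w=np.array([at_z(c,p,z)[:2] for p in max(ct,key=len)[:,0]],np.float32); out.append((o["score"],o["rect"],cv2.minAreaRect(w)))
    return im,c,st,out
E
python3 - <<'E'
from meas import *
im,c,st,out=rect("carton",.032,save="w1.png")
M=R.from_euler('xyz',st["tcp_rot"],degrees=True).as_matrix()
print(st["time_s"],st["position"],M.round(4).tolist(),st["force"]); 
for o in out: print(o)
hsv=cv2.cvtColor(im,cv2.COLOR_RGB2HSV); np.save("w1.npy",im)
# white label
lab=((hsv[...,1]<70)&(hsv[...,2]>150)).astype(np.uint8)
n,L,S,C=cv2.connectedComponentsWithStats(lab)
for i in np.argsort(-S[1:,4])[:3]+1:
    p=np.argwhere(L==i)[:,::-1]; w=np.array([at_z(c,q,.032)[:2] for q in p],np.float32); print(S[i],w.mean(0),cv2.minAreaRect(w))
E
```

```text
2.9 [ 0.5372691  -0.28145158  0.23068207] [[-0.0, 0.9976, 0.0694], [-0.0002, 0.0694, -0.9976], [-1.0, -0.0, 0.0002]] [-0.43757522 -0.05080461 -0.36939259]
(0.76, [233.2, 107.5, 49.7, 123.9], ((0.5373803973197937, -0.28346216678619385), (0.1601351797580719, 0.05701863393187523), 1.7275887727737427))
(0.71, [223.7, 249.6, 59.5, 105.8], ((0.3825492560863495, -0.27505218982696533), (0.08238508552312851, 0.062108270823955536), 21.679170608520508))
[    0     0   512   298 93204] [ 0.58647126 -0.30139017] ((0.541342556476593, -0.27934369444847107), (0.37996217608451843, 0.7345526218414307), 3.9568870067596436)
[ 193  327  180   48 4560] [ 0.2582975  -0.35739937] ((0.26118963956832886, -0.33719199895858765), (0.093050517141819, 0.291697233915329), 10.438276290893555)
[ 241  148   35   54 1820] [ 0.5381297  -0.28316188] ((0.5369247794151306, -0.28357386589050293), (0.07006385177373886, 0.04365598410367966), 3.0255792140960693)
```

View pics/w1.png

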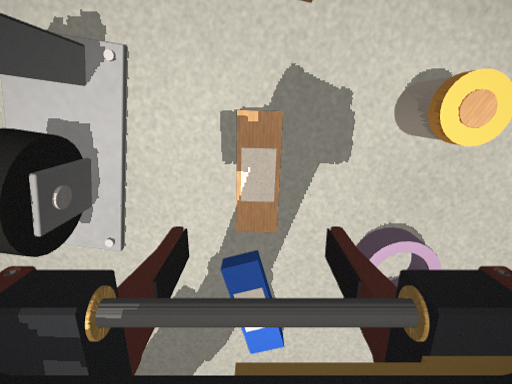

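Small brown carton (label at pixel 258,175) is the one: 160×57 mm measured; the bigger brown, teal and blue ones are excluded. Descending and grasping.

Emit:
jog_arm(increments=[[87.8,[40,0,2],0.018],[87.8,[45,0,0],0],[87.8,[45,0,0],0],[87.8,[40,0,0],0],[87.8,[25,0,0],0],[87.8,[15,0,0],0],[87.8,[6,0,0],0],[87.8,[0,0,0],0]], grip_force=20)

```text
time_s: 3.8
position: [0.5376, -0.2836, 0.0147]
tcp_rot: [93.1, 90.0, 6.0]
force: [0.6, 0.4, 0.0]
finger_gap: 0.0877
```

Emit:
jog_arm(increments=[[40,[0,0,0],0],[40,[0,0,0],0],[40,[0,0,0],0],[40,[0,0,0],0],[40,[0,0,0],0],[40,[0,0,0],0]])

```text
time_s: 4.4
position: [0.5377, -0.2834, 0.0152]
tcp_rot: [77.9, 90.0, -9.2]
force: [-0.8, 0.8, 6.5]
finger_gap: 0.056
```

Emit:
jog_arm(increments=[[40,[-15,0,0],0],[40,[-40,0,0],0],[40,[-45,0,0],0],[40,[-45,0,0],0],[40,[-45,0,0],0],[40,[-30,0,0],0],[40,[0,0,0],0]])

```text
time_s: 5.1
position: [0.5396, -0.2845, 0.2402]
tcp_rot: [62.3, 89.5, -24.7]
force: [1.1, -0.2, -3.5]
finger_gap: 0.0561
```

Emit:
jog_arm(increments=[[40,[-10,0,-20],0],[40,[-15,0,-35],0],[40,[-15,0,-35],0],[40,[-10,0,-30],0],[40,[0,0,-15],0],[40,[0,0,0],0]])

```text
time_s: 5.7
position: [0.5298, -0.1465, 0.2835]
tcp_rot: [-118.7, 89.9, 154.4]
force: [-1.1, -1.1, -3.3]
finger_gap: 0.0558
```

```bash
python3 - <<'E'
from meas import *
im,c,st,out=rect("press",.01,save="w2.png")
M=R.from_euler('xyz',st["tcp_rot"],degrees=True).as_matrix()
print(st["time_s"],st["position"],M.round(4).tolist(),st["force"]); 
np.savez("w2",K=c[0],R=c[1],t=c[2],im=im)
for l in("press","drum_top","swing_arm","pad","pedal","pedal_base"):
    print(l,[(o["score"],o["rect"]) for o in ctrl.outline_of("wrist",l)])
im2=cv2.resize(im,(800,600),interpolation=2); cv2.imwrite("pics/w2.png",im2[:,:,::-1])
E
```

```text
5.7 [ 0.52982767 -0.1464553   0.28353551] [[-0.0017, 0.9984, 0.0556], [0.0008, 0.0556, -0.9985], [-1.0, -0.0016, -0.0009]] [-1.05457193 -1.11556874 -3.27242302]
press [(0.87, [0.0, 0.0, 239.0, 237.8])]
drum_top [(0.81, [0.0, 1.2, 237.0, 239.5])]
swing_arm [(0.7, [0.0, 0.0, 153.5, 87.8])]
pad [(0.85, [0.0, 3.1, 57.1, 81.1])]
pedal []
pedal_base [(0.83, [1.5, 160.1, 21.4, 65.6]), (0.49, [0.9, 0.0, 152.8, 86.6])]
```

View pics/w2.png

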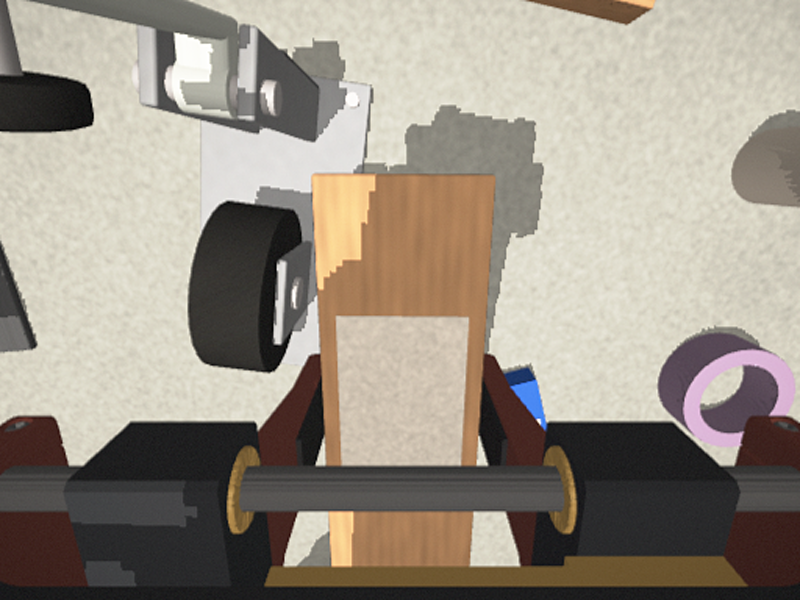

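```bash
cat > press.py <<'E'
from h import *
from scipy.optimize import minimize
T=np.array(ctrl.grab_frame("wrist")["tool_from_camera"])
d=np.load("w2.npz"); c2=(d["K"],d["R"],d["t"])
W=np.eye(4); W[:3,:3]=np.linalg.qr([[0,.9976,.0694],[-.0002,.0694,-.9976],[-1,0,.0002]])[0]
W[:3,:3]=np.array([[0,.9976,.0694],[-.0002,.0694,-.9976],[-1,0,.0002]]); W[:3,3]=[.53727,-.28145,.23068]
Mi=np.linalg.inv(W@T); c1=(d["K"],Mi[:3,:3],Mi[:3,3])
g=cv2.cvtColor(np.load("w1.npy"),cv2.COLOR_RGB2GRAY).astype(float); g=cv2.GaussianBlur(g,(5,5),1)
E1=[]
for r in range(70,235):
    x=np.arange(116,134); k=np.abs(g[r,x+1]-g[r,x-1]); E1.append((x[k.argmax()],r))
P=np.array([at_z(c1,e,.012)[:2] for e in E1])
for _ in range(3):
    p=np.polyfit(P[:,0],P[:,1],1); e=P[:,1]-np.polyval(p,P[:,0]); P=P[abs(e)<max(.0015,2*e.std())]
print("edge yaw",np.degrees(np.arctan(p[0])),"y at x=.53",np.polyval(p,.53),len(P),e.std())
print("w1 corners", [at_z(c1,q,.012).round(4) for q in((127,44),(121.5,251))])
print("bolts", [at_z(c1,q,.014).round(4) for q in((109,54),(110,242))])
def hull(img,th,box):
    g=cv2.cvtColor(img,cv2.COLOR_RGB2GRAY); m=np.zeros_like(g); x0,y0,x1,y1=box
    m[y0:y1,x0:x1]=(g[y0:y1,x0:x1]<th); m=cv2.morphologyEx(m,cv2.MORPH_OPEN,np.ones((3,3)))
    n,L,S,_=cv2.connectedComponentsWithStats(m); i=S[1:,4].argmax()+1; print(S[i])
    return cv2.convexHull(np.argwhere(L==i)[:,::-1].astype(np.float32))
def drum(c,v):
    a=np.linspace(0,2*np.pi,90); x=.07*np.cos(a); z=.075+.07*np.sin(a)
    L=[]
    for s in(-.025,.025):
        X=v[0]+x*np.cos(v[2])-s*np.sin(v[2]); Y=v[1]+x*np.sin(v[2])+s*np.cos(v[2]); L.append(np.c_[X,Y,z])
    return cv2.convexHull(proj(c,np.vstack(L)).astype(np.float32))
def area_px(h): 
    m=np.zeros((384*4,512*4),np.uint8); cv2.fillConvexPoly(m,np.round((h[:,0]+.5)*4).astype(int),1); return m
H=area_px(hull(d["im"],50,(110,120,205,245)))
f=lambda v:(area_px(drum(c2,v))!=H).sum()/H.sum()
r=min((minimize(f,[x,y,w],method="Nelder-Mead",options=dict(initial_simplex=[[x,y,w],[x+.01,y,w],[x,y+.01,w],[x,y,w+.05]])) for x in(.52,.54) for y in(-.03,) for w in(-.06,0)),key=lambda r:r.fun)
print(r.x,np.degrees(r.x[2]),r.fun)
yw=np.arctan(p[0]); r2=minimize(lambda v:f([v[0],v[1],yw]),r.x[:2],method="Nelder-Mead",options=dict(initial_simplex=r.x[:2]+np.array([[0,0],[.005,0],[0,.005]]))); print("fixed yaw",r2.x,r2.fun)
E
python3 press.py
```

```text
edge yaw -4.229849426276245 y at x=.53 -0.10280771931520938 165 0.0024362621024814147
w1 corners [array([ 0.6815, -0.1164,  0.012 ]), array([ 0.4033, -0.09  ,  0.012 ])]
bolts [array([ 0.6689, -0.095 ,  0.014 ]), array([ 0.418 , -0.0752,  0.014 ])]
[ 128  129   65  109 2677]
[ 0.50830417 -0.02254428 -0.1166484 ] -6.6834611319289055 0.13274538523066057
fixed yaw [ 0.50772861 -0.02398196] 0.14033884924221177
```

```bash
for t in 65 80; do sed "s/d\[\"im\"\],50/d['im'],$t/" press.py | python3 - | tail -3; done
python3 - <<'E'
import numpy as np,cv2
d=np.load('w2.npz');g=cv2.cvtColor(d['im'],cv2.COLOR_RGB2GRAY)
for r in(150,185,215):print(g[r,112:200].tolist())
E
```

```text
[ 121  129   72  109 5776]
[ 0.50786131 -0.02219818 -0.10762658] -6.166548724887347 0.05610653481791933
fixed yaw [ 0.50735994 -0.02346114] 0.06280841694591176
[ 121  129   72  109 5837]
[ 0.50805009 -0.02221213 -0.11123304] -6.373183655443253 0.05060275683204457
fixed yaw [ 0.50769372 -0.02319633] 0.05738437154795639
[219, 215, 212, 210, 212, 215, 218, 218, 214, 216, 219, 220, 219, 217, 219, 226, 146, 62, 42, 43, 46, 46, 44, 46, 45, 45, 44, 43, 44, 43, 44, 42, 42, 45, 42, 42, 42, 47, 42, 44, 44, 43, 41, 45, 43, 43, 43, 45, 44, 43, 41, 39, 40, 45, 40, 42, 42, 42, 43, 42, 40, 41, 36, 25, 26, 25, 23, 22, 26, 24, 19, 28, 23, 22, 21, 26, 24, 29, 24, 18, 14, 133, 140, 135, 136, 138, 138, 136]
[207, 203, 207, 210, 217, 218, 221, 225, 156, 71, 55, 55, 56, 54, 56, 55, 57, 53, 56, 55, 52, 56, 55, 56, 54, 54, 52, 56, 54, 55, 56, 55, 51, 50, 50, 53, 52, 51, 51, 53, 54, 53, 55, 55, 56, 52, 50, 51, 54, 53, 56, 56, 55, 54, 53, 33, 24, 28, 23, 25, 24, 23, 25, 18, 81, 116, 213, 225, 229, 204, 130, 83, 80, 76, 104, 220, 241, 222, 124, 98, 101, 100, 85, 86, 82, 115, 132, 135]
[212, 216, 218, 219, 217, 212, 214, 215, 217, 216, 101, 45, 52, 55, 53, 52, 54, 56, 54, 54, 53, 53, 56, 55, 57, 57, 56, 55, 56, 56, 57, 51, 52, 55, 56, 55, 55, 55, 57, 58, 58, 57, 54, 56, 56, 57, 56, 56, 56, 56, 54, 55, 55, 40, 25, 27, 23, 22, 22, 23, 24, 20, 45, 207, 226, 221, 223, 206, 151, 95, 85, 66, 26, 5, 206, 227, 224, 223, 222, 220, 221, 220, 220, 221, 222, 222, 222, 221]
```

```bash
python3 - <<'E'
from h import *
d=np.load("w2.npz"); c=(d["K"],d["R"],d["t"]); st=np.array([.52983,-.14646,.28354]); M=np.array([[-.0017,.9984,.0556],[.0008,.0556,-.9985],[-1,-.0016,-.0009]])
g=cv2.cvtColor(d["im"],cv2.COLOR_RGB2HSV)
h=cv2.GaussianBlur(d["im"][...,2].astype(float),(3,3),0)
for col in(245,265,285,305):
    r=np.arange(104,120); k=np.abs(h[r+1,col]-h[r-1,col]); e=r[k.argmax()]
    r2=np.arange(195,212); k2=np.abs(h[r2+1,col]-h[r2-1,col]); e2=r2[k2.argmax()]
    print(col,e,e2,[(M.T@(at_z(c,(col,q),st[2]+.0168)-st)*1000).round(1) for q in(e,e2)])
E
```

```text
245 104 202 [array([-16.9,  82.6,  -4.8]), array([-16.9,  34.3,  -5.4])]
265 111 202 [array([-16.9,  79.5,   4.6]), array([-16.9,  34.3,   5. ])]
285 111 202 [array([-16.9,  79.5,  14. ]), array([-16.9,  34.3,  15.3])]
305 111 203 [array([-17. ,  79.5,  23.4]), array([-16.9,  33.8,  25.7])]
```

```bash
python3 - <<'E'
from h import *
s=ctrl.state(); print(s["q"].round(1),s["position"],s["tcp_rot"])
E
```

```text
[ 19.1  13.5 -11.7 101.9   3.   64.9 -80.7] [ 0.53034132 -0.14906554  0.28453592] [ -82.5550489    89.98935705 -169.62165736]
```

Emit:
jog_arm(increments=[[40,[0,-20,0],0],[40,[0,-20,0],0],[40,[0,0,0],-0.1],[40,[0,0,0],-0.149],[40,[0,0,0],-0.149],[40,[0,0,0],-0.149],[40,[0,0,0],-0.149],[40,[0,0,0],-0.149]])

```text
time_s: 7.05
position: [0.4905, -0.1508, 0.2848]
tcp_rot: [14.0, 90.0, -24.3]
force: [-0.8, -1.0, -2.7]
finger_gap: 0.056
```

Emit:
jog_arm(increments=[[40,[0,0,0],-0.149],[40,[0,0,0],-0.149],[40,[0,0,0],-0.149],[40,[0,0,0],-0.149],[40,[0,0,0],-0.149],[40,[0,0,0],-0.149],[40,[0,0,0],-0.149],[40,[0,0,0],-0.149]])

```text
time_s: 7.85
position: [0.4905, -0.1509, 0.2848]
tcp_rot: [-65.4, 90.0, -35.3]
force: [-0.2, -0.1, -3.4]
finger_gap: 0.0562
```

Emit:
jog_arm(increments=[[40,[0,0,0],-0.149],[40,[0,0,0],-0.149],[40,[0,0,0],-0.149],[40,[0,0,0],-0.149],[40,[0,0,0],-0.149],[40,[0,0,0],-0.149],[40,[0,0,0],-0.02],[40,[0,0,0],0]])

```text
time_s: 8.65
position: [0.4904, -0.1509, 0.2847]
tcp_rot: [-94.3, 90.0, -12.4]
force: [0.5, -0.2, -2.5]
finger_gap: 0.056
```

```bash
cat > go.py <<'E'
from h import *
import sys
def go(target,yaw):  # yaw of tool y in world, deg
    s=ctrl.state(); M=R.from_euler('xyz',s["tcp_rot"],degrees=True).as_matrix()
    y=np.degrees(np.arctan2(M[1,1],M[0,1])); 
    print("t",s["time_s"],"q",s["q"].round(1),"pos",s["position"].round(4),"yaw",y.round(2),"tilt",M[:2,0].round(4),"F",s["force"].round(1))
    print("tool delta mm",(M.T@(np.array(target)-s["position"])*1000).round(1),"turn rad",-np.radians((yaw-y+180)%360-180).round(4))
if __name__=="__main__": go([float(v) for v in sys.argv[1:4]],float(sys.argv[4]))
E
python3 go.py .5085 -.0225 .2 174.9
```

```text
t 8.65 q [ 36.7  11.5 -30.4 105.6   6.4  64.6  86. ] pos [ 0.4904 -0.1509  0.2847] yaw 171.86 tilt [ 0.0002 -0.    ] F [ 0.5 -0.2 -2.5]
tool delta mm [ 84.7   0.3 129.6] turn rad -0.0531
```

```bash
cat > fit2.py <<'E'
import re
src=open("press.py").read(); a=src[src.index("def hull"):src.index("H=area_px(")]
from h import *
from scipy.optimize import minimize
exec(a)
im,c,st=grab("wrist","w3.png")
p=drum(c,[.508,-.0225,-.09])[:,0]; lo=np.maximum(p.min(0)-10,0).astype(int); hi=(p.max(0)+10).astype(int); print(lo,hi)
np.savez("w3",K=c[0],R=c[1],t=c[2],im=im)
H=area_px(hull(im,80,(*lo,*hi)))
f=lambda v:(area_px(drum(c,v))!=H).sum()/H.sum()
x,y,w=.508,-.0225,-.09
r=minimize(f,[x,y,w],method="Nelder-Mead",options=dict(initial_simplex=[[x,y,w],[x+.008,y,w],[x,y+.008,w],[x,y,w+.06]]))
print(r.x,np.degrees(r.x[2]),r.fun)
r=minimize(lambda v:f([*v,-.09]),[x,y],method="Nelder-Mead",options=dict(initial_simplex=[[x,y],[x+.008,y],[x,y+.008]])); print(r.x,r.fun)
E
python3 fit2.py
```

```text
[313 107] [409 237]
[ 326  119   74  109 6168]
[ 0.50869472 -0.02234553 -0.06487344] -3.716974080389932 0.03932319668707622
[ 0.50874171 -0.02304111] 0.04380204214024829
```

View pics/w3.png

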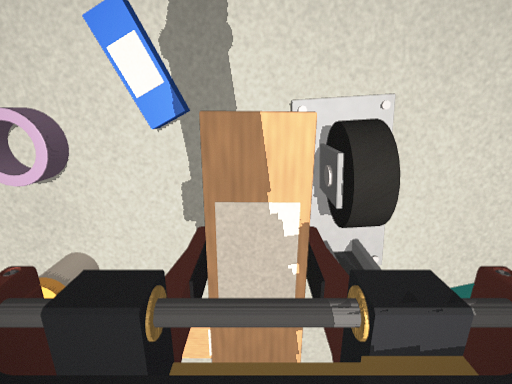

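Emit:
jog_arm(increments=[[40,[0,0,15],0],[40,[0,0,25],0],[40,[0,0,30],0],[40,[0,0.5,30],0],[40,[10,0,20],-0.025],[40,[20,0,9.6],-0.03],[40,[30,0,0],0],[40,[15,0,0],0]])

```text
time_s: 9.5
position: [0.5062, -0.0214, 0.2069]
tcp_rot: [92.4, 89.8, 177.6]
force: [0.3, -0.1, -3.6]
finger_gap: 0.0559
```

Emit:
jog_arm(increments=[[40,[10,0,0],0],[40,[5,0,0],0],[40,[0,0,0],0],[40,[0,0,0],0]])

```text
time_s: 9.9
position: [0.5082, -0.0222, 0.1953]
tcp_rot: [-86.4, 89.9, -1.2]
force: [-0.7, -0.0, -2.8]
finger_gap: 0.0561
```

```bash
python3 go.py .5083 -.0225 .160 175
```

```text
t 9.9 q [ 24.8  17.3 -34.7 111.9  12.1  54.2  69.4] pos [ 0.5082 -0.0222  0.1953] yaw 175.19 tilt [ 0.0013 -0.    ] F [-0.7 -0.  -2.8]
tool delta mm [35.3 -0.1 -0.3] turn rad 0.0034
```

Emit:
jog_arm(increments=[[40,[12,0,0],0.003],[40,[12,0,0],0],[40,[6,0,0],0],[40,[2,0,0],0],[40,[1,0,0],0],[40,[0,0,0],0]])

```text
time_s: 10.5
position: [0.5078, -0.0222, 0.1617]
tcp_rot: [-59.4, 90.0, 25.6]
force: [-0.6, 0.7, -2.9]
finger_gap: 0.0559
```

Emit:
jog_arm(increments=[[40,[1,0,0],0],[40,[0,0,0],0]])

```text
time_s: 10.7
position: [0.5078, -0.0223, 0.1608]
tcp_rot: [-93.9, 90.0, -8.9]
force: [-0.5, 0.2, -2.3]
finger_gap: 0.0558
```

Emit:
jog_arm(increments=[[40,[1,0,0],0],[40,[0,0,0],0]])

```text
time_s: 10.9
position: [0.5079, -0.0223, 0.1602]
tcp_rot: [-113.2, 90.0, -28.2]
force: [-1.5, -0.0, 2.0]
finger_gap: 0.0557
```

```bash
python3 go.py .5083 -.0225 .160 175; python3 - <<'E'
from h import *
grab("side"); im,c,st=grab("side"); o=cv2.resize(im[100:280,180:360],(600,600),interpolation=2); cv2.imwrite("pics/s1.png",o[:,:,::-1])
E
```

```text
t 10.9 q [ 23.7  20.  -33.8 113.9  14.4  50.2  67.2] pos [ 0.5079 -0.0223  0.1602] yaw 175.02 tilt [ 0.0006 -0.0003] F [-1.5 -0.   2. ]
tool delta mm [ 0.2 -0.4 -0.2] turn rad 0.0004
```

View pics/s1.png

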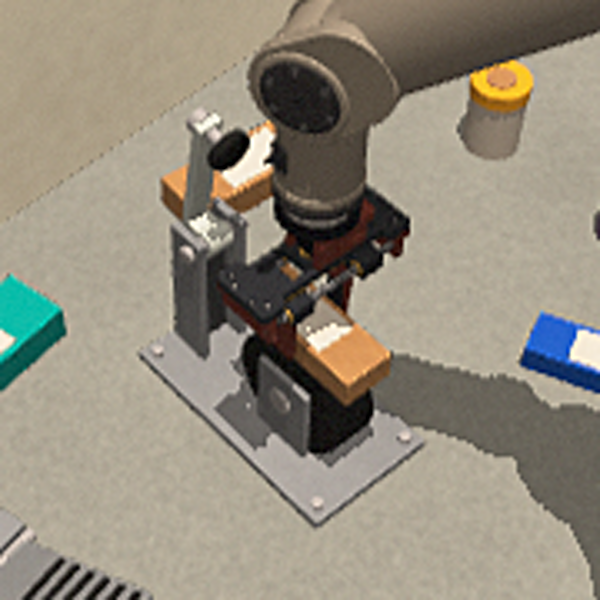

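Emit:
jog_arm(increments=[[60,[0,0,0],0],[70,[0,0,0],0],[87.8,[0,0,0],0],[87.8,[0,0,0],0],[87.8,[0,0,0],0],[87.8,[0,0,0],0],[87.8,[0,0,0],0],[87.8,[0,0,0],0]])

```text
time_s: 11.8
position: [0.5077, -0.0223, 0.1596]
tcp_rot: [-66.9, 90.0, 18.1]
force: [-0.4, 0.6, 0.5]
finger_gap: 0.0879
```

Emit:
jog_arm(increments=[[87.8,[-8,0,0],0],[87.8,[-15,0,0],0],[87.8,[-30,0,0],0],[87.8,[-40,0,0],0],[87.8,[-30,0,0],0],[87.8,[-10,-15,0],0],[87.8,[0,0,0],0]])

```text
time_s: 12.5
position: [0.5247, -0.0236, 0.2951]
tcp_rot: [-85.1, 89.7, -0.1]
force: [0.2, -0.1, -1.5]
finger_gap: 0.088
```

```bash
cat > tilt.py <<'E'
from h import *
from scipy.optimize import minimize
import sys
# fit carton on drum: x,y offset centre, yaw, tilt (about carton y) from brown+label mask
def box(v,h=.032):
    x,y,z,yaw,tilt=v
    Rm=R.from_euler('ZY',[yaw,tilt]).as_matrix()
    return np.array([Rm@[a,b,d]+[x,y,z] for a in(-.08,.08) for b in(-.028,.028) for d in(0,h)])
def edge(n,save):
    im,c,st=grab(n,save); return im,c,st
E
python3 - <<'E'
from h import *
im,c,st=grab("wrist"); np.savez("w4",K=c[0],R=c[1],t=c[2],im=im); cv2.imwrite("pics/w4.png",im[:,:,::-1])
im,c2,st2=grab("side"); np.savez("s4",K=c2[0],R=c2[1],t=c2[2],im=im)
im,c3,_=grab("wrist"); np.savez("w4b",K=c3[0],R=c3[1],t=c3[2],im=im)
print(st2["position"],ctrl.state()["force"])
a=np.load("w4.npz")["im"]; s=cv2.resize(np.load("s4.npz")["im"][100:280,180:360],(288,288),interpolation=2)
o=np.zeros((384,800,3),np.uint8); o[:,:512]=a; o[:288,512:]=s; cv2.imwrite("pics/c4.png",o[:,:,::-1])
E
```

```text
[ 0.52306331 -0.02351605  0.29339861] [ 0.44786402 -0.5274296  -0.55014476]
```

View pics/c4.png

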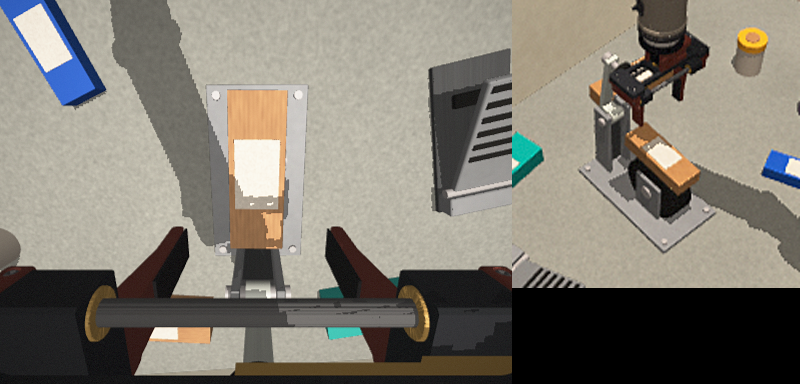

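Emit:
jog_arm(increments=[[87.8,[0,0,20],0],[87.8,[0,0,35],0],[87.8,[0,0,40],0],[87.8,[10,0,40],0],[87.8,[20,0,30],0],[87.8,[15,0,8],0],[87.8,[0,0,0],0],[87.8,[0,0,0],0]])

```text
time_s: 13.45
position: [0.5372, 0.147, 0.247]
tcp_rot: [130.3, 89.9, -144.7]
force: [0.4, 0.4, 0.7]
finger_gap: 0.0879
```

```bash
python3 - <<'E'
from h import *
im,c,st=grab("wrist"); np.savez("w5",K=c[0],R=c[1],t=c[2],im=im); print(st["time_s"],st["position"])
im2,c2,st2=grab("side"); np.savez("s5",K=c2[0],R=c2[1],t=c2[2],im=im2)
# predicted level carton corners for reference
Rm=R.from_euler('Z',[-5.],degrees=True).as_matrix().reshape(3,3); B=np.array([Rm@[a,b,d]+[.508,-.0225,.145] for d in(0,.032) for a in(-.08,.08) for b in(-.028,.028)])
print(proj(c,B).round(1).tolist()); print(proj(c2,B).round(1).tolist())
x0,y0=np.maximum(proj(c,B).min(0)-15,0).astype(int); x1,y1=(proj(c,B).max(0)+15).astype(int); print(x0,y0,x1,y1)
a=cv2.resize(im[y0:y1,x0:x1],None,fx=3.3,fy=3.3,interpolation=2)
u0,v0=(proj(c2,B).min(0)-10).astype(int); u1,v1=(proj(c2,B).max(0)+20).astype(int); print(u0,v0,u1,v1)
s=cv2.resize(im2[v0:v1,u0:u1],None,fx=5,fy=5,interpolation=2)
o=np.zeros((600,800,3),np.uint8); a=a[:600,:420];s=s[:600,:800-a.shape[1]]; o[:a.shape[0],:a.shape[1]]=a; o[:s.shape[0],a.shape[1]:a.shape[1]+s.shape[1]]=s; cv2.imwrite("pics/c5.png",o[:,:,::-1]); print(a.shape,s.shape)
E
```

```text
13.45 [0.5372289  0.14703831 0.24698827]
[[26.9, 94.9], [91.7, 94.9], [64.2, 259.7], [118.5, 259.6], [-6.4, 92.7], [67.7, 92.6], [41.3, 277.3], [102.0, 277.3]]
[[296.1, 211.5], [283.0, 221.0], [262.2, 182.1], [249.3, 190.6], [296.9, 205.2], [283.6, 214.8], [262.4, 175.6], [249.2, 184.1]]
0 77 133 292
239 165 316 241
(600, 420, 3) (380, 380, 3)
```

View pics/c5.png

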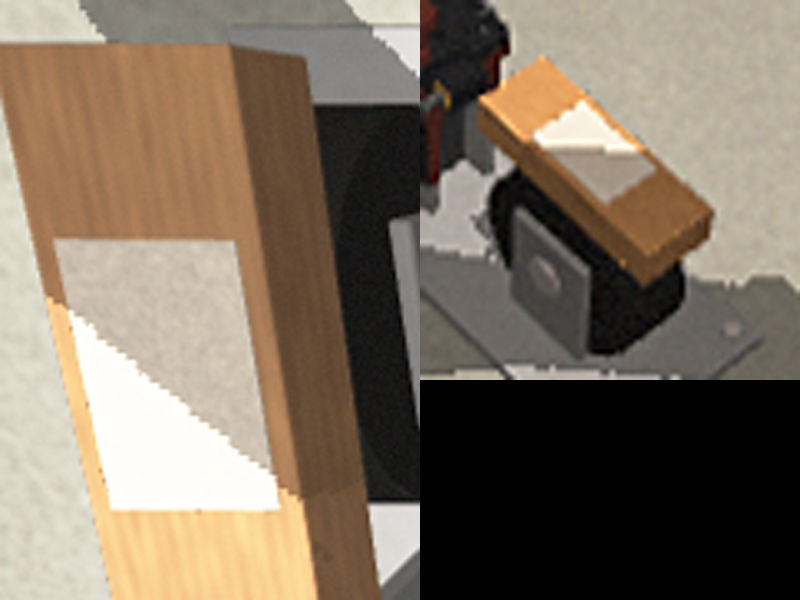

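```bash
cat > tilt.py <<'E'
from h import *
from scipy.optimize import minimize
import sys
def box(v):
    x,y,yaw,tilt,z=v; Rm=R.from_euler('ZY',[yaw,tilt],degrees=True).as_matrix().reshape(3,3)
    # rolling contact: z is height of underside centre
    return np.array([Rm@[a,b,d]+[x,y,z] for a in(-.08,.08) for b in(-.028,.028) for d in(0,.032)])
def fill(h,S=4):
    m=np.zeros((384*S,512*S),np.uint8); cv2.fillConvexPoly(m,np.round((h.reshape(-1,2)+.5)*S).astype(np.int32),1); return m
def obs(f):
    d=np.load(f+".npz"); c=(d["K"],d["R"],d["t"]); im=d["im"]; p=proj(c,box([.508,-.0225,-5,0,.145]))
    roi=np.zeros((384,512),np.uint8); cv2.fillConvexPoly(roi,cv2.convexHull(p.astype(np.float32)).astype(np.int32),1); roi=cv2.dilate(roi,np.ones((13,13)))
    hsv=cv2.cvtColor(im,cv2.COLOR_RGB2HSV); m=((hsv[...,1]>75)&(hsv[...,0]<25)&(hsv[...,2]>50)&(roi>0)).astype(np.uint8)
    m=cv2.morphologyEx(m,cv2.MORPH_OPEN,np.ones((2,2))); n,L,S,_=cv2.connectedComponentsWithStats(m); i=S[1:,4].argmax()+1
    h=cv2.convexHull(np.argwhere(np.isin(L,[j for j in range(1,n) if S[j,4]>25]))[:,::-1].astype(np.float32)); print(f,S[i]); return c,h,fill(h)
def run(fs):
    O=[obs(f) for f in fs]
    def cost(v):
        s=0
        for k,(c,h,H) in enumerate(O):
            p=proj(c,box(v[:5]))+v[5+2*k:7+2*k]; s+=(fill(cv2.convexHull(p.astype(np.float32)))!=H).sum()/H.sum()
        return s+((v[5:]/4)**2).sum()*.02+((v[4]-.145)/.003)**2*.01
    for O_all in([O]+[[o] for o in O]):
        O=O_all; x0=np.r_[.508,-.0225,-5,0,.145,np.zeros(2*len(O))]; st=np.r_[.004,.004,2,2,.002,np.ones(2*len(O))]
        best=None
        for s in(1,-1,.5):
            r=minimize(cost,x0,method="Nelder-Mead",options=dict(initial_simplex=np.vstack([x0,x0+np.diag(st*s)]),maxiter=900,xatol=1e-4,fatol=1e-5))
            if best is None or r.fun<best.fun: best=r
        print(len(O),best.x.round(4).tolist(),round(best.fun,4))
run(sys.argv[1:])
E
python3 tilt.py w5 s5 w4b
```

```text
w5 [    0    91   117   181 11394]
s5 [251 177  48  46 738]
w4b [ 228   95   61  160 5849]
3 [0.5074, -0.0226, -5.6063, -1.376, 0.1446, -0.2898, -0.1841, 1.2401, 1.0119, 0.5533, 0.6853] 0.0619
1 [0.5068, -0.0227, -6.5085, -0.1421, 0.145, 0.2828, -0.0537] 0.0283
1 [0.5032, -0.0228, -6.1617, -0.919, 0.145, 0.2314, 0.6047] 0.0163
1 [0.5081, -0.022, -5.3209, -1.4615, 0.145, 0.0, 0.0] 0.0064
```

```bash
cat > ped.py <<'E'
from h import *
from scipy.optimize import minimize
exec(open("tilt.py").read().split("def obs")[0].split("import sys")[1])
def tread(v,a=.4):
    Rz=R.from_euler('z',v[2],degrees=True).as_matrix(); P=[]
    for s in(.005,.175):
        for w in(-.045,.045):
            for o in(0,.006): P.append(Rz@[.075-s*np.cos(a)-o*np.sin(a)*1,w,.028+s*np.sin(a)+o*np.cos(a)]+[v[0],v[1],0])
    return np.array(P)
def base(v):
    Rz=R.from_euler('z',v[2],degrees=True).as_matrix(); return np.array([Rz@[a,b,z]+[v[0],v[1],0] for a in(-.115,.115) for b in(-.055,.055) for z in(0,.01)])
im,c,st=grab("wrist"); cv2.imwrite("pics/w6.png",im[:,:,::-1]); np.savez("w6",K=c[0],R=c[1],t=c[2],im=im)
d=np.load("top.npz"); ct=(d["K"],d["R"],d["t"]); ctrl.grab_frame("top")
for n,cc,cl in(("wrist",c,False),("top",ct,False)):
    for l in("pedal","pedal_base"):
        for o in ctrl.outline_of(n,l)[:1]:
            hm=cv2.convexHull(np.argwhere(o["pixels"])[:,::-1].astype(np.float32)); H=fill(hm)
            mod=(lambda v:tread(v)) if l=="pedal" else (lambda v:np.vstack([tread(v),base(v)]))
            f=lambda v:(fill(cv2.convexHull(proj(cc,mod(v)).astype(np.float32)))!=H).sum()/H.sum()
            r=minimize(f,[.514,.311,7.5],method="Nelder-Mead",options=dict(initial_simplex=[[.514,.311,7.5],[.524,.311,7.5],[.514,.321,7.5],[.514,.311,12]]))
            v=r.x; Rz=R.from_euler('z',v[2],degrees=True).as_matrix(); print(n,l,round(o["score"],2),o["rect"],v.round(4),round(r.fun,3),"press",(Rz@[-.063-.002,0,0]+[v[0],v[1],0]).round(4))
E
python3 ped.py
```

```text
wrist pedal 0.78 [348.9, 54.9, 96.1, 147.2] [0.5146 0.3093 7.9486] 0.027 press [0.4503 0.3004 0.    ]
wrist pedal_base 0.9 [319.5, 44.2, 122.7, 186.9] [0.5175 0.3109 8.397 ] 0.08 press [0.4532 0.3014 0.    ]
top pedal 0.87 [187.5, 189.8, 16.3, 33.1] [0.5163 0.311  9.7856] 0.096 press [0.4522 0.3    0.    ]
top pedal_base 0.8 [180.9, 180.5, 28.8, 51.9] [ 0.5129  0.3121 10.6872] 0.162 press [0.4491 0.3    0.    ]
```

Emit:
jog_arm(increments=[[20,[0,12,18],0],[0,[0,20,30],0],[0,[0,24,35],0],[0,[10,22,33],0],[0,[25,14,20],0],[0,[35,7,9.5],0],[0,[30,0,0],0],[0,[12,0,0],0]])

```text
time_s: 14.65
position: [0.4502, 0.3015, 0.1333]
tcp_rot: [130.4, 89.8, -144.5]
force: [-0.6, 0.4, -0.4]
finger_gap: 0.0276
```

Emit:
jog_arm(increments=[[0,[3,0,0],0],[0,[0,0,0],0],[0,[0,0,0],0]])

```text
time_s: 14.95
position: [0.4526, 0.3027, 0.1341]
tcp_rot: [-53.6, 89.9, 31.3]
force: [-0.1, -0.7, -0.6]
finger_gap: 0.0035
```

```bash
python3 go.py .451 .3005 .102 175
```

```text
t 14.95 q [ -8.9  26.9 -39.8 110.2  22.1  50.5  25.1] pos [0.4526 0.3027 0.1341] yaw 174.97 tilt [0.002  0.0012] F [-0.1 -0.7 -0.6]
tool delta mm [32.1  1.5 -2.3] turn rad -0.0005
```

Emit:
jog_arm(increments=[[0,[15,1.5,-2],0],[0,[12,0,0],0],[0,[4,0,0],0],[0,[3,0,0],0],[0,[4,1.5,-0.4],0],[0,[4,1.4,-0.3],0],[0,[0,0,0],0]])

```text
time_s: 15.65
position: [0.4468, 0.2997, 0.0904]
tcp_rot: [172.1, 89.9, -102.9]
force: [-0.8, -2.6, 9.0]
finger_gap: 0.0005
```

```bash
python3 go.py .451 .3005 .042 175
```

```text
t 15.65 q [-10.7  29.9 -37.9 112.7  25.2  45.9  22.2] pos [0.4468 0.2997 0.0904] yaw 175.03 tilt [-0.0002 -0.001 ] F [-0.8 -2.6  9. ]
tool delta mm [48.4 -4.1  1.3] turn rad 0.0006
```

Emit:
jog_arm(increments=[[0,[4,1.2,-0.3],0],[0,[4,1.1,-0.3],0],[0,[4,1.0,-0.2],0],[0,[4,1.0,-0.2],0],[0,[4,0.8,-0.2],0],[0,[4,0.6,-0.2],0],[0,[4,0.5,-0.1],0],[0,[4,0.4,0],0]])

```text
time_s: 16.45
position: [0.4392, 0.2985, 0.0586]
tcp_rot: [149.6, 89.9, -125.4]
force: [-4.7, -3.6, 12.8]
finger_gap: 0.0004
```

Emit:
jog_arm(increments=[[0,[4,0.2,0],0],[0,[4,0.2,0],0],[0,[4,0,0],0],[0,[2,0,0],0],[0,[0,0,0],0]])

```text
time_s: 16.95
position: [0.4379, 0.2984, 0.0445]
tcp_rot: [141.1, 89.8, -133.8]
force: [-5.5, -3.3, 15.1]
finger_gap: 0.0004
```

```bash
python3 go.py .451 .3005 .042 175
```

```text
t 16.95 q [-13.2  33.2 -35.3 115.   28.9  40.9  18.5] pos [0.4379 0.2984 0.0445] yaw 175.06 tilt [-0.0028 -0.0029] F [-5.5 -3.3 15.1]
tool delta mm [  2.4 -12.9   3.3] turn rad 0.001
```

Emit:
jog_arm(increments=[[0,[2,0,0],0],[0,[1,0,0],0],[0,[0,0,0],0]])

```text
time_s: 17.25
position: [0.4378, 0.2984, 0.0422]
tcp_rot: [147.8, 89.8, -127.1]
force: [-8.3, -5.2, 21.6]
finger_gap: 0.0004
```

Emit:
jog_arm(increments=[[0,[1,0,0],0],[0,[0.5,0,0],0]])

```text
time_s: 17.45
position: [0.4379, 0.2984, 0.0417]
tcp_rot: [160.0, 89.7, -115.0]
force: [-12.8, -8.6, 37.5]
finger_gap: 0.0007
```

Emit:
jog_arm(increments=[[0,[-0.8,0,0],0],[0,[0,0,0],0],[0,[0,0,0],0],[0,[0,0,0],0],[0,[0,0,0],0],[0,[0,0,0],0],[0,[0,0,0],0],[0,[0,0,0],0]])

```text
time_s: 18.25
position: [0.4379, 0.2984, 0.042]
tcp_rot: [154.7, 89.8, -120.3]
force: [-10.2, -5.7, 27.0]
finger_gap: 0.0003
```

```bash
python3 - <<'E'
from h import *
im,c,st=grab("side"); print(st["time_s"],st["force"],st["position"]); o=cv2.resize(im[110:310,140:340],(600,600),interpolation=2); cv2.imwrite("pics/s7.png",o[:,:,::-1])
E
```

```text
18.25 [-10.17110758  -5.72850389  27.01650787] [0.43786199 0.29842034 0.04199899]
```

View pics/s7.png

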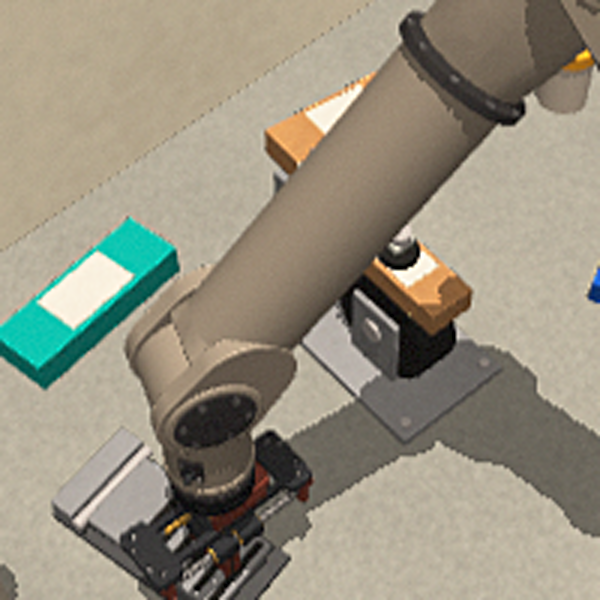

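Pad is on the label and the carton is still on the drum (side view, about px 410,270 of the crop). Now a slow release.

Emit:
jog_arm(increments=[[0,[-1,0,0],0],[0,[-3,0,0],0],[0,[-4,-0.2,0],0],[0,[-4,-0.4,0],0],[0,[-4,-0.5,0.1],0],[0,[-4,-0.6,0.2],0],[0,[-4,-0.8,0.2],0],[0,[-4,-1,0.2],0]])

```text
time_s: 19.1
position: [0.4416, 0.299, 0.0688]
tcp_rot: [132.8, 89.8, -142.1]
force: [-4.4, -1.5, 9.0]
finger_gap: 0.0001
```

Emit:
jog_arm(increments=[[0,[-4,-1,0.2],0],[0,[-4,-1,0.2],0],[0,[-4,-1.1,0.3],0],[0,[-4,-1.2,0.3],0],[0,[-4,-1.3,0.3],0],[0,[-4,-1.4,0.3],0],[0,[-4,-1.5,0.3],0],[0,[-4,0,0],0]])

```text
time_s: 19.9
position: [0.4526, 0.3008, 0.1012]
tcp_rot: [-76.0, 89.9, 9.0]
force: [3.0, -0.3, 4.1]
finger_gap: 0.0007
```

Emit:
jog_arm(increments=[[0,[-6,0,0],0],[0,[-10,0,0],0],[0,[-20,0,0],0],[0,[-35,0,0],0],[0,[-40,0,0],0],[0,[-30,0,0],0],[0,[-10,0,0],0],[0,[0,0,0],0]])

```text
time_s: 20.7
position: [0.4522, 0.301, 0.253]
tcp_rot: [-60.6, 89.9, 24.4]
force: [-1.3, -0.4, -0.3]
finger_gap: 0.0005
```

```bash
python3 go.py .537 .147 .247 175
```

```text
t 20.7 q [ -4.6  18.8 -43.7 103.6  14.5  63.2  31.7] pos [0.4522 0.301  0.253 ] yaw 175.02 tilt [0.0017 0.0008] F [-1.3 -0.4 -0.3]
tool delta mm [   6.   -97.8 -146. ] turn rad 0.0003
```

Now back to the check pose to look at the carton, pedal and press arm.

Emit:
jog_arm(increments=[[0,[0,-15,-20],0],[0,[0,-22,-33],0],[0,[0,-25,-38],0],[0,[3,-22,-34],0],[0,[3,-12,-18],0],[0,[0,-2,-3],0],[0,[0,0,0],0],[0,[0,0,0],0]])

```text
time_s: 21.5
position: [0.5358, 0.1485, 0.2454]
tcp_rot: [71.8, 89.9, 156.9]
force: [-0.3, -0.5, 0.1]
finger_gap: 0.0009
```

```bash
python3 - <<'E'
from h import *
im,c,st=grab("wrist"); np.savez("w8",K=c[0],R=c[1],t=c[2],im=im); print(st["time_s"],st["position"])
im2,c2,st2=grab("side"); np.savez("s8",K=c2[0],R=c2[1],t=c2[2],im=im2)
o=np.zeros((600,800,3),np.uint8); o[:600,:400]=cv2.resize(im[:,:130],None,fx=3.07,fy=3.07)[190:790,:400][:600] if False else 0
o[:384,:512]=im; o[:288,512:]=cv2.resize(im2[100:280,160:340],(288,288),interpolation=2); cv2.imwrite("pics/c8.png",o[:384][:,:,::-1])
E
python3 tilt.py w8 s8
```

```text
21.5 [0.53581607 0.14846216 0.24536224]
w8 [    0    92   114   195 12036]
s8 [251 177  48  46 755]
2 [0.5082, -0.0229, -4.8651, -3.7365, 0.1454, -0.8116, 0.1785, 0.9154, 0.9467] 0.0798
1 [0.5081, -0.0237, -4.6591, -4.5018, 0.1459, 0.5743, 0.817] 0.023
1 [0.5058, -0.0218, -5.942, -1.7979, 0.145, 0.8259, 0.5992] 0.0507
```

View pics/c8.png

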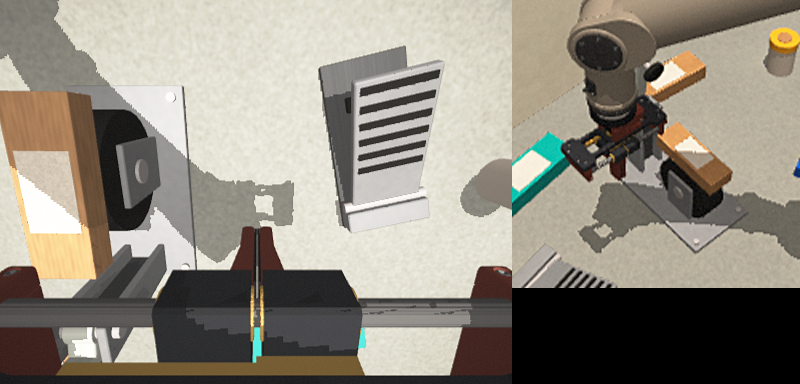

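```bash
sed -i 's/(hsv\[...,0\]<25)/(hsv[...,0]<25)\&(hsv[...,0]>7)/; s/S\[j,4\]>25/S[j,4]>60/' tilt.py; python3 tilt.py w5 s5 w4b; python3 tilt.py w8 s8
python3 - <<'E'
from h import *
for f in("w5","w8"):
    d=np.load(f+".npz"); hsv=cv2.cvtColor(d["im"],cv2.COLOR_RGB2HSV); print(f,[hsv[r,c].tolist() for r,c in((120,30),(150,90),(260,60),(265,90),(280,70),(285,80))])
E
```

```text
w5 [    0    91   117   181 11394]
s5 [251 177  48  46 738]
w4b [ 228   95   61  160 5849]
3 [0.5074, -0.0226, -5.6063, -1.376, 0.1446, -0.2898, -0.1841, 1.2401, 1.0119, 0.5533, 0.6853] 0.0619
1 [0.5068, -0.0227, -6.5085, -0.1421, 0.145, 0.2828, -0.0537] 0.0283
1 [0.5032, -0.0228, -6.1617, -0.919, 0.145, 0.2314, 0.6047] 0.0163
1 [0.5081, -0.022, -5.3209, -1.4615, 0.145, 0.0, 0.0] 0.0064
w8 [    0    92   114   189 11890]
s8 [251 177  48  46 739]
2 [0.5071, -0.0229, -5.5071, -1.6854, 0.1442, -0.014, 0.4729, 1.0879, 1.0768] 0.0299
1 [0.5076, -0.0226, -5.7452, -1.2546, 0.145, 0.102, -0.0603] 0.0076
1 [0.5033, -0.0228, -6.6372, -0.6652, 0.145, 0.1729, 0.6035] 0.0173
w5 [[14, 124, 167], [13, 117, 98], [18, 110, 246], [18, 106, 250], [90, 8, 32], [0, 0, 33]]
w8 [[14, 124, 167], [13, 117, 107], [21, 102, 252], [20, 102, 252], [23, 14, 230], [27, 21, 221]]
```

```bash
python3 -c "
from cell import ctrl
print(ctrl.state()['time_s'],ctrl.hand_in())"
```

```text
the job is handed in; nothing more can be done
21.6 None
```

I laid the small brown carton label up across the drum and worked the pedal. I handed the job in at 21.6 s with the carton still balanced and the robot clear of everything.

- **Placing:** the carton's middle came out about 1 mm from the fitted crown, on the robot's side. Its yaw is about -5.5°, against about -5° for the press, so it is within about 1° of square.
- **Pedal:** the tread reached its stop at a tool-centre height of 42 mm, where the force rose sharply to a brief peak of about 37 N. I held it there for about 1 s at 22–27 N. The picture taken then shows the pad down on the label.
- **Release:** I let the pedal up slowly. The last pictures show the tread up and the press arm off the label. The rolls were never near the arm's path, though I made no separate check of them at the end.
- **Level:** the carton is not perfectly level. The last joint fit gives about 1.7° with the robot-side end low, and the single-view fits gave 0.7° and 1.3°. The joint fit before pressing gave about 1.4°, so pressing made no clear change. These fits scatter by roughly 1°, and I did not correct the tilt. One earlier fit of the same pictures read 3.7°. I put that down to other reddish-brown pixels in the mask, and with a narrower colour range it dropped to 1.7°.

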